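# Fit the oversize cover panel into the satellite bay

## Task

Flip the steel hasp up off its staple and fold it right back clear of the bay. Then take the solar cover panel by its orange grip, tilt it and pass one end under the wide lip at the bay's deep end, lower the other end through the opening, and slide the panel back until it is fully home against the stop under the narrow lip, lying flat on both ledges. Let go, leave the hasp folded back, and do not disturb the other things on the bench.

Things in the scene. Friction and masses are not known exactly. Their poses are not given: they have to be found in the camera images.
- bay: Fixed open-topped bay, black walls in a red fixture; place and yaw vary. Origin: on the table under the middle of its opening; z up, y along its length to the deep end, x across to the hasp's hinge (away from the robot at yaw 0). All bay numbers below are mm in this frame. Outside: x -62 to 62, y -96 to 120, walls up to z 77. Side ledges inside, along the full length, tops at z 50.
- opening (a point): Middle of the bay's top opening (bay 0, 0, 77): 86 wide (x -43 to 43) and 142 long (y -71 to 71). The ledges' inner edges are at x -34 and 34; the side walls are at x -43 and 43, also under the lips.
- deep_lip (a point): Middle of the inner lower edge of the wide aluminium lip at the deep end (bay 0, 71, 72). The lip is 5 thick (z 72 to 77) and covers y 71 to 107; the space under it ends at a wall at y = 107.
- narrow_lip (a point): Middle of the inner lower edge of the narrow aluminium lip at the shallow end (bay 0, -71, 72). The lip is 5 thick (z 72 to 77) and covers y -83 to -71; the space under it ends at the stop, a wall at y = -83.
- home (a point): Where the panel's origin is when it lies flat on the ledges, against the stop (bay 0, 2, 50).
- staple (a point): Top of the steel staple pin, 4 thick, standing 17 high on the bay's near wall (bay -46, -30, 94), through the slot of the shut hasp.
- hasp (a joint): Angle of the hasp, rad: 0 = level across the opening over the staple, 1.57 = upright, 2.4 = folded back at its end stop. Turns freely about the bay's y axis through point hasp_hinge: the tab end goes up, then over towards the bay's +x. Let go short of upright it falls shut; past upright (1.65 or more) it falls back to 2.4 and stays.
- hasp_hinge (a point): Point on the hinge line of the hasp, over the bay's +x wall (bay 52, -30, 82). The steel strap, 14 wide and 4 thick, runs from here across the opening.
- hasp_tab (a point): Grip point of the hasp's yellow tab, 24 above the strap's mid-plane; moves with the hasp. Shut it is at bay (-56, -30, 106). The tab stands square on the strap, 108 from the hinge: 14 wide along bay y (pinch it that way, so that it can turn between the fingers as it swings), 8 thick, its top 36 above the strap's mid-plane.
- cradle: Fixed blue open cradle 66 x 120 mm, 35 mm high, long along its y; its place and yaw vary. Origin: centre of its underside. The panel starts flat on top of its walls.
- panel: Loose flat panel, 80 mm (x) by 170 mm (y) by 5 mm, white with dark solar cells, about 0.24 kg, the same either way round. Origin: centre of its underside, z up. On its middle stands an orange grip, a plate 50 mm along x, 12 mm along y, from the panel's top up to 45 mm over its underside: pinch it along y.
- panel_end1 (a point): Middle of the panel's +y end, at its underside (0, 85, 0 mm in the panel's frame).
- panel_end2 (a point): Middle of the panel's -y end, at its underside (0, -85, 0 mm).
- camera: Bystander: black camera lens standing on a green 56 mm square board, 69 mm tall, between bay and cradle. Origin: centre of its underside.
- tape: Bystander: amber tape roll lying flat, 84 mm across, 24 mm high. Origin: centre of its underside.
- driver_green: Bystander: green screwdriver, 190 mm long, lying beyond the bay and cradle. Origin near its middle.
- driver_orange: Bystander: orange screwdriver, 180 mm long, lying beyond the bay and cradle. Origin near its middle.
- jar: Bystander: clear jar with a black cap, 56 mm across, 70 mm tall. Origin: centre of its underside.
- meter: Bystander: red multimeter lying flat, 140 x 75 x 36 mm. Origin: centre of its underside.
- fin: Bystander: aluminium plate with copper face, 70 x 100 x 13 mm. Origin: centre of its underside.

How it is judged:
By the outcome, as a careful person would: the job done as asked, in the order asked, and still so for the second after the job is handed in, with the robot touching nothing.
It also fails if it takes over 58 s, if anything falls off the work surface, if the arm or the gripper's body presses on something with over 40 N, if the wrist force passes 120 N, or if a joint passes its speed limit or range.

## Robot

A 6-joint arm with a two-finger parallel gripper is mounted at the origin on the work surface. World frame = base frame: x ahead of the robot, y to its left, z up, the work surface at z = 0. Lengths are in m, angles in rad, forces in N, time in s.
With the tool pointing down it reaches from about 0.35 to 0.975 m from the base axis. Payload 17.4 kg.
Tool frame: the origin (TCP) lies at the very end of the fingers, on their centre line; the grasp point (between the pads) lies 19 mm behind it; z points along the fingers, y is the line along which they close (so a half turn about z gives the same grasp; the last joint's range is limited). The gripper opens to 85 mm and grips with 20 to 120 N. Pads are 22 mm wide; open, the fingers measure 114 mm over their backs; the gripper's body (76 mm by 85 mm) begins 54 mm behind the grasp point. The pads swing forward as they close: fully open they stand 13 mm farther back than shut.
Start: joints at [1.289, 0.116, 1.442, -0, 1.584, -0.038], TCP at [0.163, 0.655, 0.231] pointing down, gripper open.
Joint ranges: [-2.83, 2.83], [-0.83, 2.19], [0.07, 2.5], [-1.14, 4.28], [0.01, 3], [-2.97, 2.97]. Speed limits (rad/s): [1.89, 1.89, 2.22, 3.14, 3.14, 3.14].

## Interface

Orientations are given as a unit quaternion [w, x, y, z].
In Python, from workcell import sensors, get_image, workorder gives the robot as it stands. The module is installed in compiled form; this text tells all that it offers.
- The arm moves only by the shell command python3 -m jog 'ROWS'. ROWS is a JSON object of lists of equal length, an entry for each row: "gripper": the opening, from 0 (shut) to 1 (fully open); "delta_pos": the shift along the tool's x, y, z in m, a list of three; "roll": the turn about the tool's z in rad. A call has 1 to 12 rows; each row is the pose to reach, as a shift and turn from the pose commanded when the call began, along the tool's axes at that moment; what a row does not reach only later rows make up. A row lasts 1/12 s, in which the tool goes at most 41.7 mm and 7.16 degrees, less where a joint would pass 70% of its speed; a pose out of reach is approached as far as the arm can. A call with a gripper value outside its range is refused whole. The fingers move at their own pace and stop on an object; the grip force is fixed at half the most. Time passes only in rows, so rows that repeat a pose let the fingers close. It gives the time, the measured TCP pose, the force, the opening and the grip force at its end, in the units of the state.
- sensors.state(): the state, without advancing time (a new reading comes with each control period).
- get_image(name): name is "scene" or "top"; returns a dict with "color" (384x512x3 uint8, red, green, blue), "fx", "fy", "cx", "cy" (pixels), "xyz" and "orientation" of the camera in the world. Camera axes: x right, y down, z forward; pixel columns grow to the right and rows downward; lengths in m; the calibration is good to about 2 mm. A picture is of the moment at which its call begins. There is no depth.
- workorder.finish_job(): hands the job in; it is judged then, once.
The state is a dict: "time": time; "joint_pos": joint angles; "dq": joint speeds; "effort": joint torques, N m; "tool_pos": TCP position; "ee_rot": TCP orientation; "ft_force": force on the tool from outside, world axes, zero at the start; "wrist_torque": the same for the moment, N m; "grip_width": finger opening in m; "grasp_force": force on a finger pad.
Only numpy, scipy, OpenCV 4.12 (cv2) and the standard library are available. Lean on these libraries where they do the work, as an engineer would, in place of code of your own. Each camera call takes 0.05 s, during which the arm holds its last target. There are 200 camera calls.

## Working session

There is one attempt and no reset: what is moved stays moved. The work goes in short steps, Python scripts to look and compute and a shell command to move; the robot and the scene stay as the last step left them, time stands still between calls to the robot, and variables do not carry over. Pictures are saved under pics/ and viewed, at most 10 in all, crops included, and the job is handed in when it is done.

```bash
mkdir -p pics; python3 - <<'E'
from workcell import sensors,get_image
import cv2
print(sensors.state())
for n in("scene","top"):
    i=get_image(n);print(n,{k:v for k,v in i.items() if k!="color"})
    cv2.imwrite(f"pics/{n}0.png",cv2.resize(i["color"][:,:,::-1],(800,600),interpolation=cv2.INTER_CUBIC))
E
```

```text
{'time': 0.0, 'joint_pos': array([ 1.28918750e+00,  1.16514455e-01,  1.44226721e+00,  1.05926662e-05,
        1.58402646e+00, -3.78077708e-02]), 'dq': array([-0.00016283,  0.00167234, -0.0001859 , -0.00149204, -0.00078784,
        0.00152161]), 'effort': array([ 3.08315037e-03, -7.31974125e+01, -6.32501936e+01,  2.65970366e-04,
        5.89761577e-03,  2.58326753e-05]), 'tool_pos': array([0.16289648, 0.6548472 , 0.23054178]), 'ee_rot': array([-1.01876658e-04,  1.21598760e-01,  9.92579152e-01, -5.99158030e-04]), 'ft_force': array([-0.0286755 , -0.13535487, -0.42880689]), 'wrist_torque': array([-0.04071256,  0.0298962 ,  0.04440833]), 'grasp_force': 0.0, 'grip_width': 0.08519312539964588}
scene {'fx': 417.83026006034595, 'fy': 417.83026006034595, 'cx': 257.3833801903134, 'cy': 183.52704697674724, 'xyz': array([ 1.31789435, -0.54665928,  1.02094202]), 'orientation': array([-0.34423481,  0.81711894,  0.42895333, -0.17267914])}
top {'fx': 457.5321256892641, 'fy': 457.5321256892641, 'cx': 247.42095849979876, 'cy': 188.52999677364843, 'xyz': array([ 0.35778295, -0.02934333,  1.42146674]), 'orientation': array([-0.06509148,  0.70798783, -0.70119035,  0.05337074])}
```

View pics/top0.png

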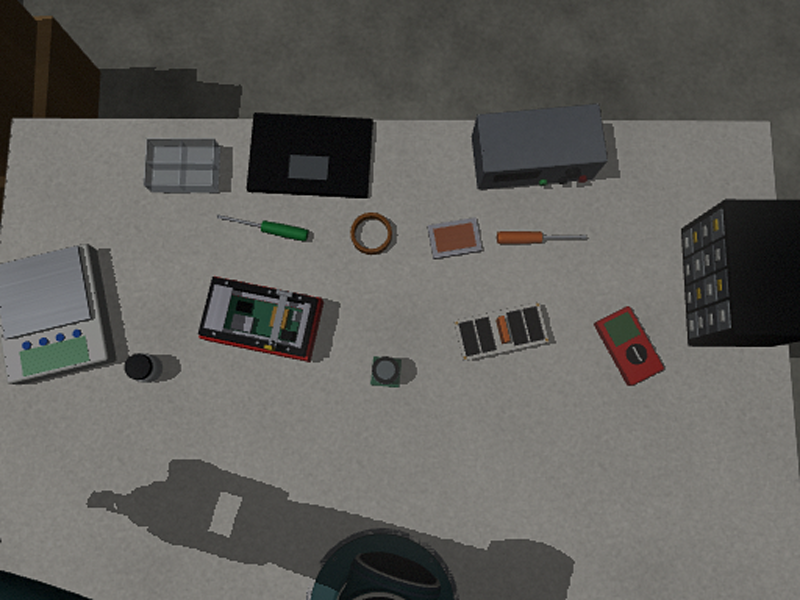

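View pics/scene0.png

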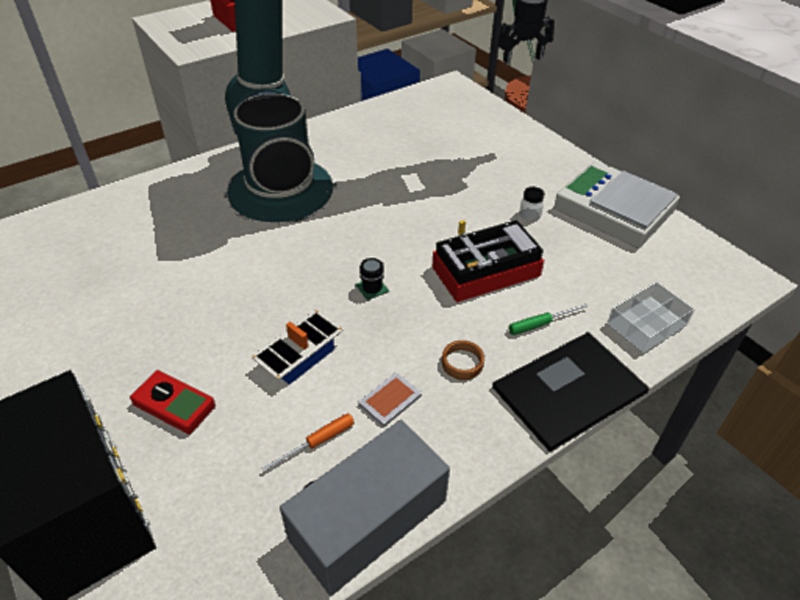

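The top view shows the bay at (262,318) with its wide lip to the left and the tab at (268,348). The panel and cradle are at (503,331) and the camera bystander at (385,370). The scene view agrees. I'll enlarge both objects in both views to pick points.

```bash
python3 - <<'E'
import cv2,numpy as np
from workcell import get_image
t=get_image("top")["color"][:,:,::-1];s=get_image("scene")["color"][:,:,::-1]
f=lambda im,x,y:cv2.resize(im[y:y+60,x:x+80],(400,300),interpolation=cv2.INTER_CUBIC)  # scale 5
m=np.vstack([np.hstack([f(t,126,172),f(s,272,136)]),np.hstack([f(t,282,182),f(s,152,192)])])
cv2.imwrite("pics/m.png",np.clip(m.astype(float)*1.4,0,255).astype("uint8"))
E
```

```text
(no output)
```

View pics/m.png

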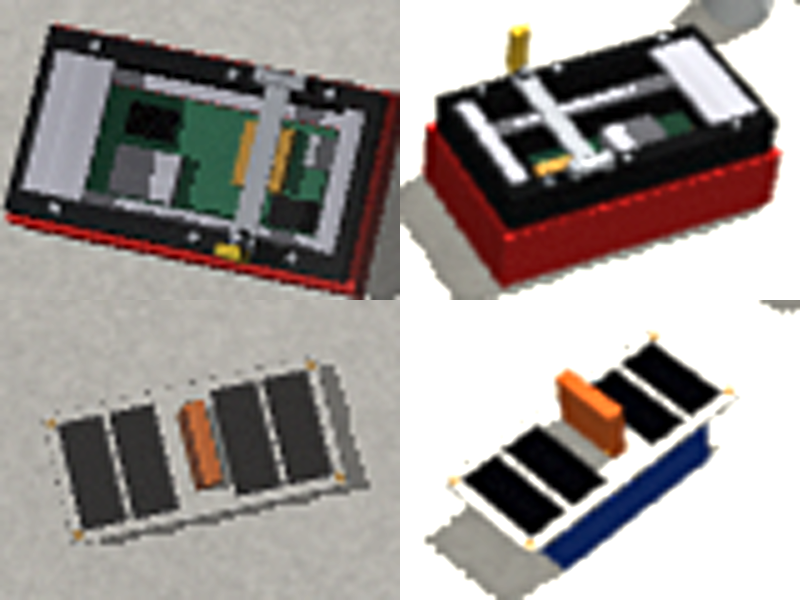

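The enlarged views show the lip corners, the outer top corners of the bay and the panel's corner dots in both cameras. I'll fit the poses from those.

```bash
cat > h.py <<'E'
import numpy as np
from scipy.optimize import least_squares
from scipy.spatial.transform import Rotation as R
from workcell import sensors,get_image
def proj(c,P):
    q=R.from_quat(np.roll(c["orientation"],-1)).inv().apply(np.asarray(P)-c["xyz"])
    return np.c_[c["fx"]*q[:,0]/q[:,2]+c["cx"],c["fy"]*q[:,1]/q[:,2]+c["cy"]]
def place(p,L): # p: x,y,yaw ; L in mm
    return R.from_euler("z",p[2]).apply(np.asarray(L)/1000.)+[p[0],p[1],0]
def fit(obs,p0):
    return least_squares(lambda p:np.concatenate([(proj(c,place(p,L))-px).ravel() for c,L,px in obs]),p0,loss="soft_l1",x_scale=[.1,.1,.1])
E
python3 - <<'E'
from h import *
ct,cs=get_image("top"),get_image("scene")
def px(m,tl,ox,oy): return (np.array(m)+.5-ox)/5-.5+tl
lip=[(43,107,77),(43,71,77),(-43,107,77),(-43,71,77),(43,-71,77),(43,-83,77),(-43,-71,77),(-43,-83,77)]
out=[(62,120,77),(-62,120,77),(62,-96,77),(-62,-96,77)]
bt=px([(57,52),(113,68),(22,188),(78,205),(342,110),(364,113),(308,243),(332,252),(52,25),(5,215),(398,92),(357,293)],(126,172),np.array([0,0]),0)
bs=px([(765,110),(730,125),(695,37),(652,45),(525,177),(503,183),(475,100),(455,107),(777,122),(698,25),(502,225),(437,97)],(272,136),np.array([400,0]),0)
pc=[(39,84,40),(39,-84,40),(-39,-84,40),(-39,84,40)]
pt=px([(53,424),(312,366),(341,479),(79,535)],(282,182),np.array([0,300]),0)
ps=px([(730,392),(530,545),(453,483),(653,338)],(152,192),np.array([400,300]),0)
for n,L,a,b,p0 in(("bay",lip+out,bt,bs,(.45,.25,-.2)),("panel",pc,pt,ps,(.45,-.25,.2))):
    for k,o in(("top",[(ct,L,a)]),("scene",[(cs,L,b)]),("both",[(ct,L,a),(cs,L,b)])):
        r=fit(o,p0); print(n,k,r.x.round(4),np.abs(r.fun).mean().round(2),np.abs(r.fun).max().round(2))
    print((r.fun.reshape(-1,2)).round(1).tolist())
    p=r.x
    if n=="bay": print("tab",place(p,[(-56,-30,106)]),"hinge",place(p,[(52,-30,82)]))
s=sensors.state();print("tool axes\n",R.from_quat(np.roll(s["ee_rot"],-1)).as_matrix().round(3))
E
```

```text
bay top [ 0.54    0.2287 -0.1916] 0.77 2.29
bay scene [ 0.5428  0.2294 -0.2085] 0.95 3.5
bay both [ 0.5409  0.2292 -0.199 ] 0.89 3.71
[[0.1, -0.6], [0.5, -1.4], [-0.1, 0.1], [0.4, -0.8], [0.8, -0.1], [0.3, 0.1], [0.9, 1.5], [0.1, 0.5], [-1.5, -2.1], [-2.5, 0.0], [-0.9, -1.0], [-2.1, -0.5], [-1.7, 0.0], [-3.7, -0.3], [-0.5, -0.0], [-0.7, 0.9], [0.3, 0.3], [1.5, 0.0], [-1.2, -0.0], [-0.3, -0.6], [2.1, 0.0], [-0.6, -1.6], [0.8, -3.7], [-2.5, -0.9]]
tab [[0.48011781 0.21088229 0.106     ]] hinge [[0.5859874  0.18953679 0.082     ]]
panel top [ 0.522  -0.2283  0.2363] 1.08 1.98
panel scene [ 0.5234 -0.2265  0.2324] 0.8 1.44
panel both [ 0.5228 -0.2273  0.2336] 0.95 1.8
[[-1.7, -1.2], [0.1, -1.8], [1.0, 0.5], [-0.8, 1.6], [1.1, 0.1], [-0.1, 1.3], [-1.8, -0.3], [-0.5, -1.4]]
tool axes
 [[-0.97   0.241 -0.   ]
 [ 0.241  0.97  -0.   ]
 [ 0.    -0.    -1.   ]]
```

```bash
python3 -m jog '{"gripper":[1,1,1,1,1,1,1,1,1,1,1,1],"delta_pos":[[-0.03,-0.027,0],[-0.06,-0.054,0],[-0.09,-0.08,0],[-0.12,-0.106,0],[-0.15,-0.13,0],[-0.18,-0.156,0],[-0.21,-0.182,0],[-0.24,-0.208,0],[-0.27,-0.234,0],[-0.30,-0.26,0],[-0.33,-0.286,0],[-0.36,-0.31,0]],"roll":[0,0,-0.043,-0.043,-0.043,-0.043,-0.043,-0.043,-0.043,-0.043,-0.043,-0.043]}'
cat > bayfit.py <<'E'
from h import *
import cv2
from scipy.optimize import minimize
def strips(c,p,S=6):
    T=lambda L:np.round((proj(c,place(p,L))+.5)*S*16-8).astype(np.int32)
    def m(x0,x1,y0,y1):
        a=np.zeros((384*S,512*S),np.uint8)
        cv2.fillConvexPoly(a,T([(x0,y0,77),(x1,y0,77),(x1,y1,77),(x0,y1,77)]),255,cv2.LINE_AA,4)
        return cv2.resize(a,(512,384),interpolation=cv2.INTER_AREA)/255.
    return m
def cost(c,p):
    g=c["color"].mean(2);m=strips(c,p)
    b=m(-43,43,71,107)+m(-43,43,-83,-71)
    w=np.clip(m(-60,60,71,118)+m(-60,60,-94,-71),0,1)
    k=w>.99
    A=np.c_[b[k],1-b[k]];s,*_=np.linalg.lstsq(A,g[k],rcond=None)
    return ((A@s-g[k])**2).mean()
if __name__=="__main__":
    ct,cs=get_image("top"),get_image("scene")
    for n,cc in(("top",[ct]),("scene",[cs]),("both",[ct,cs])):
        r=minimize(lambda p:sum(cost(c,p*[1,1,1]) for c in cc),[.541,.229,-.2],method="Nelder-Mead",options=dict(initial_simplex=[[.541,.229,-.2],[.547,.229,-.2],[.541,.235,-.2],[.541,.229,-.17]],xatol=1e-4,fatol=.1))
        print(n,r.x.round(4),r.fun)
E
python3 bayfit.py
```

```text
time: 1.3
tool_pos: [0.4381, 0.2654, 0.2316]
ee_rot: [0.0, 0.1, 0.995, 0.0]
ft_force: [-0.6, 0.3, -0.4]
grip_width: 0.0853
grasp_force: 0.0
top [ 0.5398  0.2284 -0.2024] 1850.1063155019892
scene [ 0.5416  0.2299 -0.1948] 549.5797440420097
both [ 0.5413  0.2294 -0.1995] 2498.591676757652
```

```bash
python3 -m jog '{"gripper":[1,1,1,1,1,1,1,0,0,0,0,0],"delta_pos":[[-0.026,-0.022,0],[-0.052,-0.045,0.02],[-0.052,-0.045,0.05],[-0.052,-0.045,0.08],[-0.052,-0.045,0.11],[-0.052,-0.045,0.14],[-0.052,-0.045,0.14],[-0.052,-0.045,0.14],[-0.052,-0.045,0.14],[-0.052,-0.045,0.14],[-0.052,-0.045,0.14],[-0.052,-0.045,0.14]],"roll":[0,0,0,0,0,0,0,0,0,0,0,0]}'
python3 - <<'E'
import numpy as np
g=lambda t:np.array([52-108*np.cos(t)+24*np.sin(t),82+108*np.sin(t)+24*np.cos(t)])
for t in np.arange(.1,2.01,.1):print(round(t,2),(g(t)-g(0)).round(1))
from workcell import get_image;import cv2
cv2.imwrite("pics/a.png",cv2.resize(get_image("scene")["color"][100:250,230:430,::-1],(800,600)))
E
```

```text
time: 2.4
tool_pos: [0.4799, 0.2131, 0.0927]
ee_rot: [0.001, 0.1, 0.995, 0.0]
ft_force: [-0.9, 1.0, -0.2]
grip_width: 0.0257
grasp_force: 0.0
0.1 [ 2.9 10.7]
0.2 [ 6.9 21. ]
0.3 [11.9 30.8]
0.4 [17.9 40.2]
0.5 [24.7 48.8]
0.6 [32.4 56.8]
0.7 [40.9 63.9]
0.8 [50.  70.2]
0.9 [59.7 75.5]
1.0 [69.8 79.8]
1.1 [80.4 83.1]
1.2 [91.2 85.4]
1.3 [102.2  86.5]
1.4 [113.3  86.5]
1.5 [124.3  85.4]
1.6 [135.1  83.3]
1.7 [145.7  80. ]
1.8 [155.9  75.7]
1.9 [165.6  70.4]
2.0 [174.8  64.2]
```

View pics/a.png

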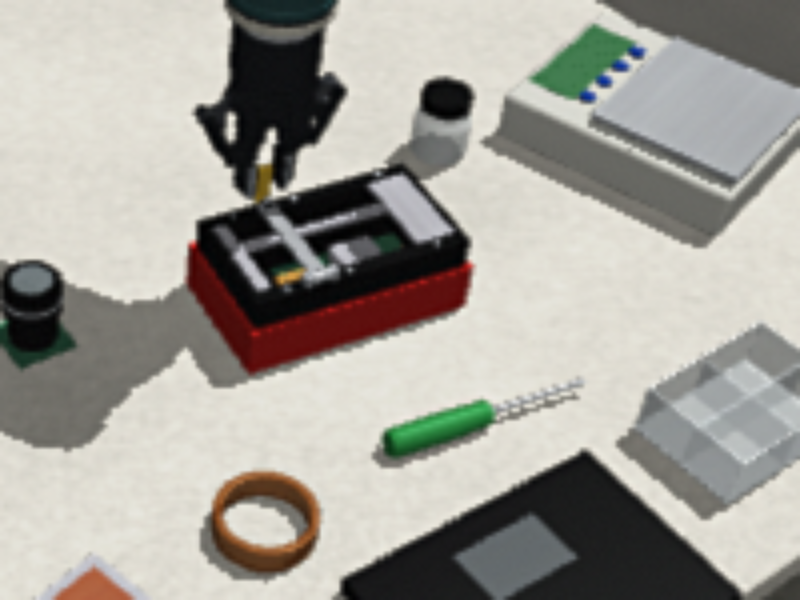

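The two fingers straddle the yellow tab at (262,180), not yet shut. I'll finish closing and start the swing.

```bash
python3 -m jog '{"gripper":[0,0,0,0,0,0,0,0,0,0,0],"delta_pos":[[0,0,0],[0,0,0],[0,0,0],[-0.001,0,-0.005],[-0.003,0,-0.011],[-0.007,0,-0.021],[-0.012,0,-0.031],[-0.018,0,-0.040],[-0.025,0,-0.049],[-0.032,0,-0.057],[-0.041,0,-0.064]],"roll":[0,0,0,0,0,0,0,0,0,0,0]}'
```

```text
time: 3.37
tool_pos: [0.5201, 0.2045, 0.1561]
ee_rot: [-0.0, 0.1, 0.995, -0.0]
ft_force: [-0.5, -2.2, -7.2]
grip_width: 0.0126
grasp_force: 58.9
```

```bash
python3 -m jog '{"gripper":[0,0,0,0,0,0,0,0,0,0,0,0],"delta_pos":[[-0.009,0,-0.006],[-0.019,0,-0.012],[-0.029,0,-0.016],[-0.040,0,-0.019],[-0.050,0,-0.0215],[-0.061,0,-0.0226],[-0.072,0,-0.0226],[-0.083,0,-0.0215],[-0.094,0,-0.0194],[-0.105,0,-0.016],[-0.115,0,-0.012],[-0.120,0,-0.009]],"roll":[0,0,0,0,0,0,0,0,0,0,0,0]}'
python3 -m jog '{"gripper":[1,1,1,1,1,1,1,1],"delta_pos":[[0,0,0],[0,0,0],[0,0,0],[0,0,0],[0,0,-0.01],[0,0,-0.03],[0,0,-0.06],[0,0,-0.09]],"roll":[0,0,0,0,0,0,0,0]}'
python3 - <<'E'
from workcell import get_image;import cv2
cv2.imwrite("pics/b.png",cv2.resize(get_image("scene")["color"][100:250,230:430,::-1],(800,600)))
E
```

```text
time: 4.37
tool_pos: [0.6396, 0.1806, 0.165]
ee_rot: [0.001, 0.1, 0.995, 0.001]
ft_force: [4.4, 1.4, 12.3]
grip_width: 0.0119
grasp_force: 59.8
time: 5.03
tool_pos: [0.6367, 0.1807, 0.2557]
ee_rot: [-0.0, 0.1, 0.995, -0.0]
ft_force: [1.1, 0.2, -0.2]
grip_width: 0.0851
grasp_force: 0.0
```

View pics/b.png

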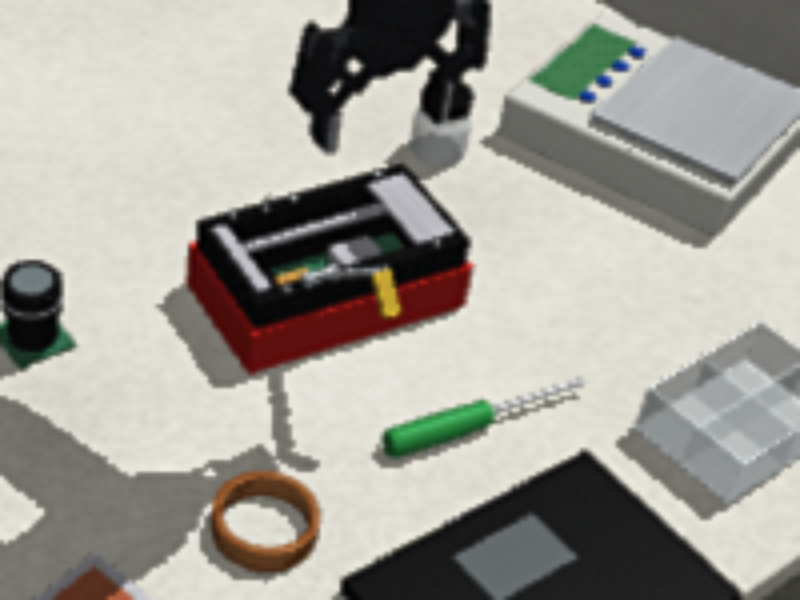

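The hasp is folded back with its tab outside the far wall at (387,290), and the opening is clear. Next is the panel.

```bash
python3 -m jog '{"gripper":[1,1,1,1,1,1,1,1,1,1,1,1],"delta_pos":[[0.003,-0.036,0],[0.006,-0.072,0],[0.009,-0.108,0],[0.012,-0.144,0],[0.015,-0.18,0],[0.018,-0.216,0],[0.021,-0.252,0],[0.024,-0.288,0],[0.027,-0.324,0],[0.03,-0.36,0],[0.03,-0.396,0],[0.0304,-0.4225,0]],"roll":[0,-0.05,-0.1,-0.15,-0.2,-0.25,-0.3,-0.35,-0.4,-0.433,-0.433,-0.433]}'
python3 - <<'E'
from h import *
s=sensors.state();print(s["tool_pos"],R.from_quat(np.roll(s["ee_rot"],-1)).as_matrix().round(3).tolist())
E
```

```text
time: 6.08
tool_pos: [0.5221, -0.2295, 0.2553]
ee_rot: [0.0, -0.116, 0.993, -0.001]
ft_force: [0.5, 1.1, 0.3]
grip_width: 0.085
grasp_force: 0.0
[ 0.52214273 -0.22954608  0.25533488] [[-0.973, -0.23, 0.001], [-0.23, 0.973, -0.001], [-0.001, -0.001, -1.0]]
```

```bash
python3 -m jog '{"gripper":[1,1,1,1,1,1,1,0,0,0,0,0],"delta_pos":[[0,0.002,0.035],[0,0.002,0.07],[0,0.002,0.105],[0,0.002,0.14],[0,0.002,0.175],[0,0.002,0.204],[0,0.002,0.204],[0,0.002,0.204],[0,0.002,0.204],[0,0.002,0.204],[0,0.002,0.204],[0,0.002,0.204]],"roll":[0,0,0,0,0,0,0,0,0,0,0,0]}'
python3 -m jog '{"gripper":[0,0,0,0,0,0,0,0,0,0,0],"delta_pos":[[0,0,0],[0,0,0],[0,0,0],[0,0,0],[0,0,-0.02],[0,0,-0.05],[0,0,-0.085],[0,0,-0.12],[0,0,-0.15],[0,0,-0.18],[0,0,-0.18]],"roll":[0,0,0,0,0,0,0,0,0,0,0]}'
python3 - <<'E'
from workcell import get_image;import cv2,numpy as np
f=lambda n,x,y:cv2.resize(get_image(n)["color"][y:y+120,x:x+80,::-1],(400,600),interpolation=cv2.INTER_CUBIC)
cv2.imwrite("pics/c.png",np.hstack([f("top",290,150),f("scene",150,120)]))
E
```

```text
time: 7.08
tool_pos: [0.5233, -0.2256, 0.0519]
ee_rot: [0.001, -0.116, 0.993, -0.001]
ft_force: [-1.0, -0.3, -0.3]
grip_width: 0.0255
grasp_force: 0.0
time: 8.0
tool_pos: [0.5239, -0.2258, 0.237]
ee_rot: [0.003, -0.116, 0.993, -0.002]
ft_force: [1.2, -1.0, -1.1]
grip_width: 0.0114
grasp_force: 58.9
```

View pics/c.png

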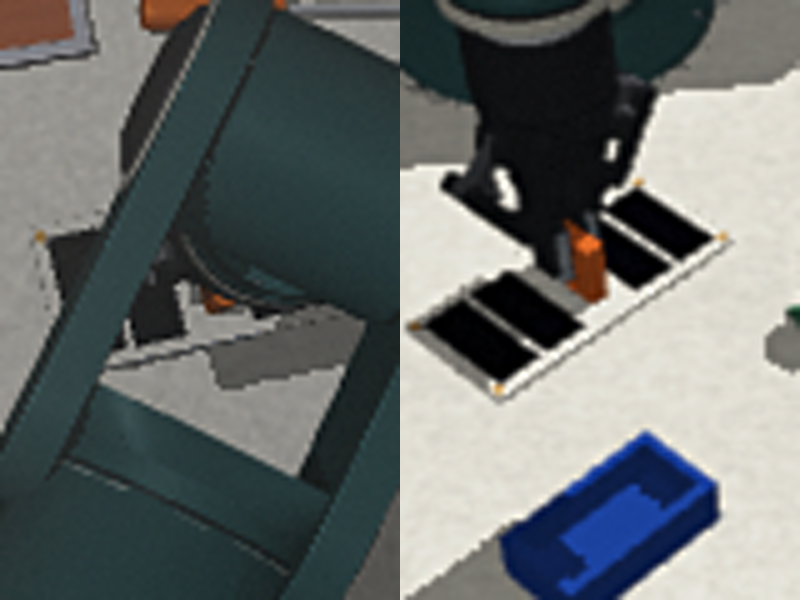

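The panel is lifted clear of the blue cradle, and it looks level. The corner dots are at (415,326), (498,389), (722,236) and (639,183). I'll work out its pose relative to the tool.

```bash
python3 - <<'E'
from h import *
import cv2
c=get_image("scene");s=sensors.state()
d=(np.array([(722,236),(498,389),(415,326),(639,183)])+.5-[400,0])/5-.5+[150,120]
z=40+(s["tool_pos"][2]-.0519)*1000
M=R.from_quat(np.roll(s["ee_rot"],-1)).as_matrix();ty=np.arctan2(-M[0,1],M[1,1])
for a,b in((37,82),(35,80),(36,81)):
  for dz in(-3,0,3):
    r=fit([(c,[(a,b,z+dz),(a,-b,z+dz),(-a,-b,z+dz),(-a,b,z+dz)],d)],(.523,-.227,.23))
    o=r.x[:2]-s["tool_pos"][:2];print(a,b,dz,r.x.round(4),"cost",r.cost.round(2),"off tool x,y",(M[:2,:2].T@o*1000).round(1),"dyaw",round(r.x[2]-ty,3))
print(M.round(3).tolist(), s["ft_force"],s["tool_pos"])
E
```

```text
37 82 -3 [ 0.5154 -0.2229  0.2252] cost 0.81 off tool x,y [6.5 3.8] dyaw -0.007
37 82 0 [ 0.5183 -0.2241  0.2261] cost 0.96 off tool x,y [3.9 2. ] dyaw -0.006
37 82 3 [ 0.5212 -0.2253  0.227 ] cost 1.14 off tool x,y [1.3 0.2] dyaw -0.005
35 80 -3 [ 0.5158 -0.2233  0.2204] cost 0.49 off tool x,y [6.1 3.4] dyaw -0.012
35 80 0 [ 0.5187 -0.2245  0.2215] cost 0.35 off tool x,y [3.5 1.6] dyaw -0.011
35 80 3 [ 0.5217 -0.2256  0.2226] cost 0.24 off tool x,y [ 0.9 -0.2] dyaw -0.01
36 81 -3 [ 0.5156 -0.2231  0.2229] cost 0.3 off tool x,y [6.3 3.6] dyaw -0.009
36 81 0 [ 0.5185 -0.2243  0.224 ] cost 0.32 off tool x,y [3.7 1.8] dyaw -0.008
36 81 3 [ 0.5214 -0.2254  0.2251] cost 0.37 off tool x,y [ 1.1 -0. ] dyaw -0.007
[[-0.973, -0.23, -0.0], [-0.23, 0.973, 0.0], [0.0, 0.0, -1.0]] [-0.32388968 -0.11851532 -3.55683244] [ 0.52251664 -0.22516746  0.22966226]
```

```bash
python3 -m jog '{"gripper":[0,0,0,0,0,0,0,0,0,0,0,0],"delta_pos":[[-0.008,0.03,0],[-0.018,0.065,0],[-0.028,0.1,0],[-0.038,0.14,0],[-0.05,0.18,0],[-0.06,0.22,0],[-0.07,0.26,0],[-0.08,0.3,0],[-0.092,0.335,0],[-0.103,0.37,0],[-0.11,0.4,0],[-0.116,0.421,0]],"roll":[0,0.04,0.08,0.12,0.16,0.2,0.24,0.29,0.34,0.38,0.422,0.422]}'
python3 -m jog '{"gripper":[0,0,0,0,0,0,0],"delta_pos":[[0,0,0],[0,0,0.02],[0,0,0.05],[0,0,0.08],[0,0,0.1],[0,0,0.1],[0,0,0.1]],"roll":[0,0,0,0,0,0,0]}'
python3 - <<'E'
from h import *
import cv2
s=sensors.state();print(s["tool_pos"],R.from_quat(np.roll(s["ee_rot"],-1)).as_matrix().round(4).tolist())
f=lambda n,x,y:cv2.resize(get_image(n)["color"][y:y+75,x:x+100,::-1],(800,600),interpolation=cv2.INTER_CUBIC)
cv2.imwrite("pics/d.png",f("scene",262,120))
E
```

```text
time: 9.15
tool_pos: [0.5377, 0.2137, 0.2281]
ee_rot: [-0.001, 0.095, 0.995, -0.0]
ft_force: [0.1, 0.1, -1.4]
grip_width: 0.011
grasp_force: 59.0
time: 9.73
tool_pos: [0.5379, 0.2106, 0.1288]
ee_rot: [-0.002, 0.095, 0.995, -0.001]
ft_force: [0.2, -0.8, -1.3]
grip_width: 0.0113
grasp_force: 59.0
[0.53793705 0.21058851 0.1288243 ] [[-0.982, 0.1888, -0.0031], [0.1888, 0.982, -0.0011], [0.0029, -0.0017, -1.0]]
```

View pics/d.png

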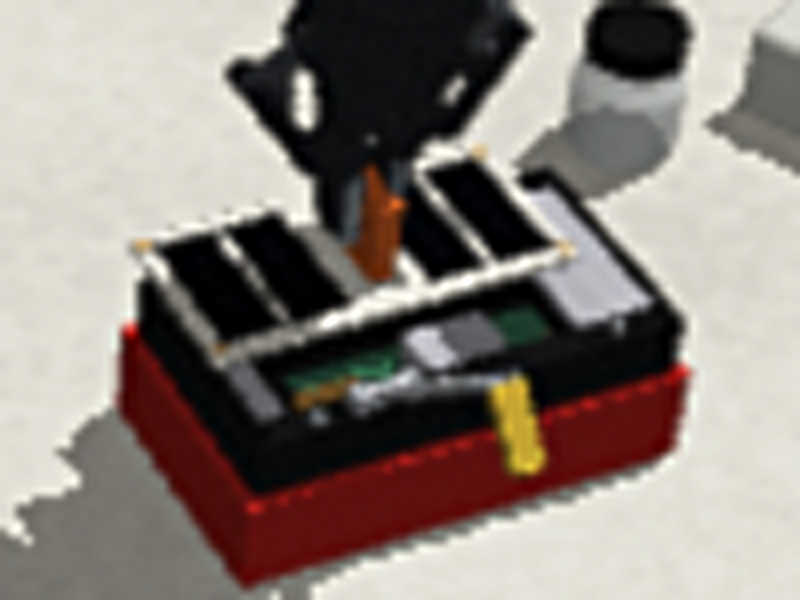

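The panel hangs over the bay, with its dots at (142,246), (220,350), (567,248) and (480,153) in the crop. I'll check its pose in the bay frame.

```bash
python3 - <<'E'
from h import *
c=get_image("scene");s=sensors.state()
d=(np.array([(567,248),(220,350),(142,246),(480,153)])+.5)/8-.5+[262,120]
z=40+(s["tool_pos"][2]-.0519)*1000
a,b=36,81
for dz in(-2,0,2):
    r=fit([(c,[(a,b,z+dz),(a,-b,z+dz),(-a,-b,z+dz),(-a,b,z+dz)],d)],(.538,.211,-.2))
    for bay in((.541,.2292,-.2),(.5416,.2299,-.195)):
        o=R.from_euler("z",-bay[2]).apply([*(r.x[:2]-bay[:2]),0])*1000
        print(dz,r.x.round(4),r.cost.round(2),"in bay",o[:2].round(1),"dyaw",(r.x[2]-bay[2]).round(3))
E
sed -i 's/^if __name.*/if __name__=="__main__":\n  pass\nif 0:/' bayfit.py
```

```text
-2 [ 0.5385  0.2099 -0.1952] 0.11 in bay [  1.4 -19.4] dyaw 0.005
-2 [ 0.5385  0.2099 -0.1952] 0.11 in bay [  0.8 -20.2] dyaw -0.0
0 [ 0.5402  0.2082 -0.1945] 0.1 in bay [  3.4 -20.7] dyaw 0.006
0 [ 0.5402  0.2082 -0.1945] 0.1 in bay [  2.8 -21.5] dyaw 0.001
2 [ 0.5419  0.2066 -0.1938] 0.11 in bay [  5.4 -22. ] dyaw 0.006
2 [ 0.5419  0.2066 -0.1938] 0.11 in bay [  4.8 -22.8] dyaw 0.001
```

```bash
python3 -m jog '{"gripper":[0,0,0,0,0],"delta_pos":[[0,0,0.012],[0,0,0.024],[0,0,0.034],[0,0,0.034],[0,0,0.034]],"roll":[0,0,0,0,0]}'
python3 -m jog '{"gripper":[0.4,0.4,0.4,0.4,0.4,0.4,0.4],"delta_pos":[[0,0,0],[0,0,0],[0,0,0],[0,0,0],[0,0,0.003],[0,0,0.006],[0,0,0.006]],"roll":[0,0,0,0,0,0,0]}'
python3 - <<'E'
from h import *
import cv2
f=lambda n,x,y:cv2.resize(get_image(n)["color"][y:y+75,x:x+100,::-1],(800,600),interpolation=cv2.INTER_CUBIC)
cv2.imwrite("pics/e.png",f("scene",262,120))
E
```

```text
time: 10.25
tool_pos: [0.5384, 0.211, 0.0955]
ee_rot: [-0.001, 0.095, 0.996, -0.0]
ft_force: [0.6, 0.0, -1.3]
grip_width: 0.0107
grasp_force: 59.1
time: 10.83
tool_pos: [0.5384, 0.211, 0.0895]
ee_rot: [-0.0, 0.095, 0.995, -0.0]
ft_force: [0.3, 0.0, -0.1]
grip_width: 0.0339
grasp_force: 0.0
```

View pics/e.png

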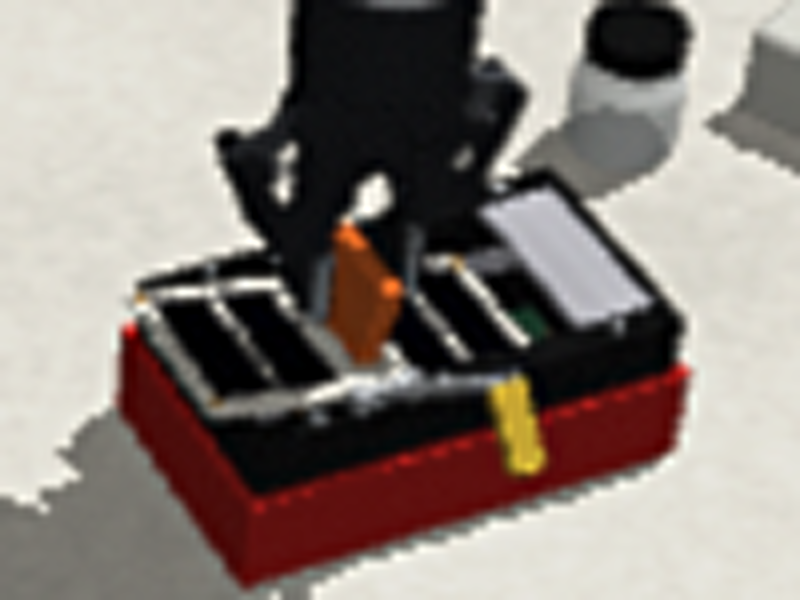

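The deep end has dropped inside and the panel lies tilted, with its other end on the narrow lip at (180,350) and the grip loose between the fingers. I'll push towards the deep end.

```bash
python3 -m jog '{"gripper":[0.4,0.4,0.4,0.4,0.4,0.4,0.4,0.4,0.4,0.4,0.4,0.4],"delta_pos":[[0,0,0.004],[0,0.004,0.007],[0,0.008,0.007],[0,0.013,0.007],[0,0.018,0.007],[0,0.023,0.007],[0,0.028,0.007],[0,0.033,0.007],[0,0.038,0.007],[0,0.042,0.007],[0,0.046,0.007],[0,0.046,0.007]],"roll":[0,0,0,0,0,0,0,0,0,0,0,0]}'
python3 - <<'E'
from h import *
import cv2
f=lambda n,x,y:cv2.resize(get_image(n)["color"][y:y+75,x:x+100,::-1],(800,600),interpolation=cv2.INTER_CUBIC)
cv2.imwrite("pics/f.png",f("scene",262,120))
E
```

```text
time: 11.88
tool_pos: [0.5475, 0.257, 0.0833]
ee_rot: [0.0, 0.095, 0.996, 0.0]
ft_force: [-0.7, 0.4, -0.3]
grip_width: 0.0344
grasp_force: 0.0
```

View pics/f.png

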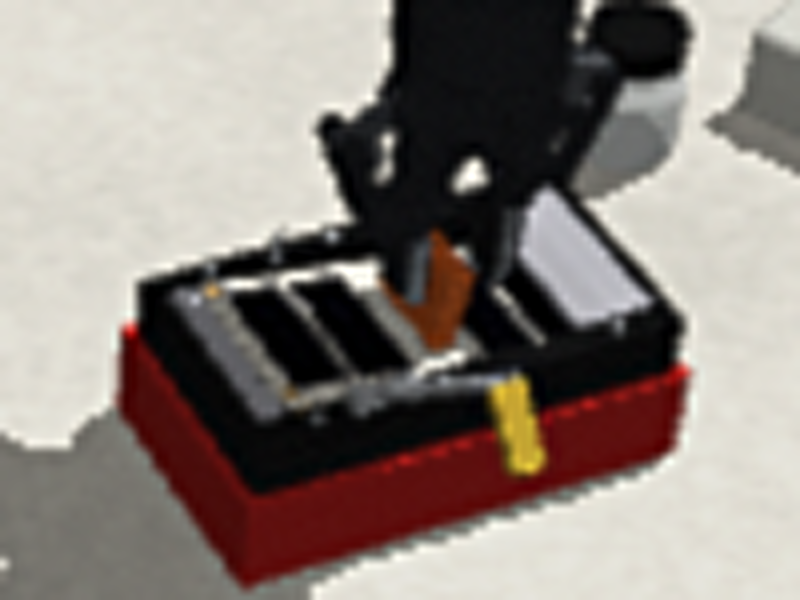

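End 2's dots are at (213,290) and (290,395), right at the narrow lip's inner edge. I'll test whether that end has dropped.

```bash
python3 - <<'E'
from h import *
c=get_image("scene");s=sensors.state();bay=(.5413,.2296,-.198)
d=(np.array([(290,395),(213,290)])+.5)/8-.5+[262,120]
from scipy.optimize import minimize
for z in(55,62,70,77,82):
    r=least_squares(lambda q:(proj(c,place(bay,[(q[0]+36,q[1],z),(q[0]-36,q[1],z)]))-d).ravel(),[0,-66])
    print(z,r.x.round(1),r.cost.round(2))
print("tool in bay",R.from_euler("z",-bay[2]).apply([*(s["tool_pos"][:2]-bay[:2]),0])*1000)
print("home grip px:",(proj(c,place(bay,[(-36,-79,55),(36,-79,55)]))-[262,120]+.5)*8)
E
```

```text
55 [-23.7 -50.7] 0.04
62 [-16.9 -54.7] 0.02
70 [ -9.2 -59.3] 0.01
77 [ -2.4 -63.4] 0.0
82 [  2.4 -66.3] 0.0
tool in bay [ 0.70007008 27.51371691  0.        ]
home grip px: [[180.30166601 341.6087099 ]
 [255.97955933 447.16066233]]
```

The x position only fits if the end is still at lip height, with its edge at about y = -69. It needs a few millimetres more.

```bash
python3 -m jog '{"gripper":[0.4,0.4,0.4,0.4,0.4],"delta_pos":[[0,0.002,0],[0,0.004,0],[0,0.0055,0],[0,0.0055,0],[0,0.0055,0]],"roll":[0,0,0,0,0]}'
python3 - <<'E'
from h import *
import cv2
f=lambda n,x,y:cv2.resize(get_image(n)["color"][y:y+75,x:x+100,::-1],(800,600),interpolation=cv2.INTER_CUBIC)
cv2.imwrite("pics/g.png",f("scene",262,120))
E
```

```text
time: 12.4
tool_pos: [0.5484, 0.2618, 0.0833]
ee_rot: [0.0, 0.095, 0.996, 0.0]
ft_force: [-0.3, -0.4, -0.0]
grip_width: 0.0341
grasp_force: 0.0
```

View pics/g.png

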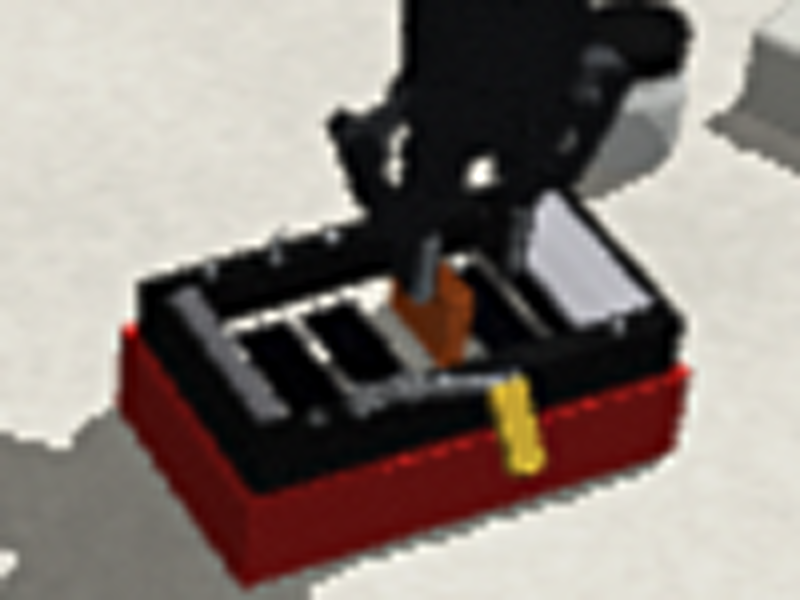

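End 2 has dropped inside: its white edge now sits below the narrow lip, from about (235,330). That was my last picture, so from here I go by numbers. I'll lower the fingers and slide back towards the stop.

```bash
python3 -m jog '{"gripper":[0.4,0.4,0.4,0.4,0.4,0.4,0.4,0.4,0.4,0.4,0.4,0.4],"delta_pos":[[0,0,0.005],[0,0,0.011],[0,-0.004,0.011],[0,-0.008,0.011],[0,-0.012,0.011],[0,-0.016,0.011],[0,-0.02,0.011],[0,-0.024,0.011],[0,-0.028,0.011],[0,-0.032,0.011],[0,-0.035,0.011],[0,-0.036,0.011]],"roll":[0,0,0,0,0,0,0,0,0,0,0,0]}'
for i in 1; do python3 -m jog '{"gripper":[0.4,0.4,0.4,0.4],"delta_pos":[[0,-0.001,0],[0,-0.002,0],[0,-0.003,0],[0,-0.003,0]],"roll":[0,0,0,0]}'; done
python3 - <<'E'
from h import *
bay=(.5413,.2296,-.198);s=sensors.state()
print("tool in bay",R.from_euler("z",-bay[2]).apply([*(s["tool_pos"][:2]-bay[:2]),0])*1000,s["ft_force"])
E
```

```text
time: 13.45
tool_pos: [0.5417, 0.226, 0.0725]
ee_rot: [0.0, 0.095, 0.995, 0.0]
ft_force: [-0.6, 2.5, 2.2]
grip_width: 0.0341
grasp_force: 1.0
time: 13.78
tool_pos: [0.541, 0.2233, 0.0722]
ee_rot: [-0.0, 0.095, 0.996, -0.0]
ft_force: [0.6, 0.3, 0.5]
grip_width: 0.0341
grasp_force: 0.4
tool in bay [ 0.96377165 -6.23452353  0.        ] [0.63397823 0.31167706 0.51903084]
```

```bash
python3 -m jog '{"gripper":[0.4,0.4,0.4],"delta_pos":[[0,-0.001,0],[0,-0.002,0],[0,-0.002,0]],"roll":[0,0,0]}'
python3 -m jog '{"gripper":[0.4,0.4],"delta_pos":[[0,-0.001,0],[0,-0.001,0]],"roll":[0,0]}'
python3 -m jog '{"gripper":[0.4,0.4],"delta_pos":[[0,-0.001,0],[0,-0.001,0]],"roll":[0,0]}'
```

```text
time: 14.03
tool_pos: [0.5409, 0.2216, 0.0724]
ee_rot: [0.0, 0.095, 0.996, 0.0]
ft_force: [1.6, 5.6, 0.0]
grip_width: 0.0345
grasp_force: 2.6
time: 14.2
tool_pos: [0.5411, 0.2213, 0.0729]
ee_rot: [0.001, 0.095, 0.996, 0.001]
ft_force: [4.4, 10.2, 1.1]
grip_width: 0.034
grasp_force: 5.2
time: 14.37
tool_pos: [0.5411, 0.221, 0.0733]
ee_rot: [0.001, 0.095, 0.996, 0.002]
ft_force: [5.8, 15.8, 3.0]
grip_width: 0.0344
grasp_force: 8.0
```

The force climbs steadily with the tool at bay y ≈ -8, where -9 was predicted for home, so the stop has been reached. I'll back off to centre the fingers, then open, rise and move away.

```bash
python3 -m jog '{"gripper":[0.4,0.4,0.4,0.4,0.4],"delta_pos":[[0,0.003,0],[0,0.007,0],[0,0.012,0],[0,0.012,0],[0,0.012,0]],"roll":[0,0,0,0,0]}'
python3 -m jog '{"gripper":[0.4,0.4,0.4],"delta_pos":[[0,-0.005,0],[0,-0.010,0],[0,-0.0105,0]],"roll":[0,0,0]}'
python3 - <<'E'
from h import *
c=get_image("scene");bay=(.5413,.2296,-.198)
import cv2
hsv=cv2.cvtColor(c["color"],cv2.COLOR_RGB2HSV)
# visible white/cell edges: sample along bay y at x=-20 line on panel top (z55), grey profile
for x in(-38.5,-20,0,20):
    ys=np.arange(-80,-8,3);p=proj(c,place(bay,[(x,y,55) for y in ys])).astype(np.float32)
    g=cv2.remap(c["color"].mean(2).astype(np.float32),p[:,:1].copy(),p[:,1:].copy(),cv2.INTER_LINEAR).ravel()
    print(x,list(zip(ys.tolist(),g.astype(int).tolist())))
s=sensors.state();print(s["tool_pos"],s["ft_force"])
E
```

```text
time: 14.78
tool_pos: [0.5424, 0.2314, 0.072]
ee_rot: [-0.0, 0.095, 0.996, -0.0]
ft_force: [0.4, -0.4, 0.0]
grip_width: 0.0341
grasp_force: 0.0
time: 15.03
tool_pos: [0.5407, 0.2212, 0.0729]
ee_rot: [0.0, 0.095, 0.995, 0.001]
ft_force: [-1.5, 12.2, 1.9]
grip_width: 0.034
grasp_force: 6.5
-38.5 [(-80, 4), (-77, 9), (-74, 31), (-71, 98), (-68, 170), (-65, 197), (-62, 185), (-59, 117), (-56, 122), (-53, 140), (-50, 150), (-47, 142), (-44, 136), (-41, 134), (-38, 138), (-35, 161), (-32, 135), (-29, 134), (-26, 163), (-23, 183), (-20, 112), (-17, 42), (-14, 11), (-11, 11)]
-20 [(-80, 4), (-77, 7), (-74, 19), (-71, 46), (-68, 84), (-65, 99), (-62, 93), (-59, 65), (-56, 18), (-53, 2), (-50, 36), (-47, 86), (-44, 102), (-41, 53), (-38, 9), (-35, 0), (-32, 1), (-29, 2), (-26, 4), (-23, 8), (-20, 13), (-17, 21), (-14, 43), (-11, 64)]
0 [(-80, 6), (-77, 7), (-74, 13), (-71, 49), (-68, 82), (-65, 98), (-62, 97), (-59, 72), (-56, 23), (-53, 8), (-50, 27), (-47, 62), (-44, 56), (-41, 26), (-38, 4), (-35, 0), (-32, 2), (-29, 3), (-26, 2), (-23, 1), (-20, 0), (-17, 32), (-14, 87), (-11, 124)]
20 [(-80, 6), (-77, 8), (-74, 16), (-71, 43), (-68, 73), (-65, 87), (-62, 97), (-59, 63), (-56, 22), (-53, 4), (-50, 19), (-47, 49), (-44, 44), (-41, 16), (-38, 1), (-35, 0), (-32, 6), (-29, 34), (-26, 89), (-23, 169), (-20, 142), (-17, 133), (-14, 131), (-11, 126)]
[0.5406822  0.2213154  0.07289795] [0.28111409 9.52279801 0.76026663]
```

Contact repeats at the same place. The gap between the cells shows at y ≈ -45 against about -46 expected at home, so the panel is home. I'll clear the fingers.

```bash
python3 -m jog '{"gripper":[0.4,0.4,0.4,0.4,0.4,0.4,0.4,0.4,0.4,0.4,0.4],"delta_pos":[[0,0.003,0],[0,0.006,0],[0,0.0105,0],[0,0.0105,0],[0,0.0105,-0.01],[0,0.0105,-0.03],[0,0.0105,-0.06],[0,0.0105,-0.09],[0,0.0105,-0.12],[0,0.0105,-0.15],[0,0.0105,-0.18]],"roll":[0,0,0,0,0,0,0,0,0,0,0]}'
python3 -m jog '{"gripper":[0.4,0.4,0.4,0.4,0.4,0.4,0.4,0.4,0.4],"delta_pos":[[0.015,0.03,0],[0.03,0.06,0],[0.045,0.09,0],[0.06,0.12,0],[0.075,0.15,0],[0.09,0.18,0],[0.1,0.21,0],[0.12,0.24,0],[0.12,0.24,0]],"roll":[0,0,0,0,0,0,0,0,0]}'
python3 - <<'E'
from h import *
import cv2
bay=(.5413,.2296,-.198)
for n in("scene","top"):
    c=get_image(n);hsv=cv2.cvtColor(c["color"],cv2.COLOR_RGB2HSV).astype(int)
    # orange grip blob inside bay, against projected grip at home
    hull=proj(c,place(bay,[(x,y,z) for x in(-25,25) for y in(-4,8) for z in(55,95)]))
    h=cv2.convexHull(hull.astype(np.float32));m=np.zeros((384,512),np.uint8)
    cv2.fillConvexPoly(m,np.round(h*16).astype(np.int32),1,cv2.LINE_8,4)
    o=(hsv[...,0]>=4)&(hsv[...,0]<=15)&(hsv[...,1]>150)&(hsv[...,2]>70)
    near=cv2.dilate(m,np.ones((13,13)))>0
    ys,xs=np.where(o&near);Y,X=np.where(m>0)
    print(n,"orange bbox",xs.min(),xs.max(),ys.min(),ys.max(),len(xs),"predicted",X.min(),X.max(),Y.min(),Y.max(),len(X))
    for x in(-20,0,20):
        v=np.arange(-80,72,3)
        p=proj(c,place(bay,[(x,y,55) for y in v])).astype(np.float32)
        g=cv2.remap(c["color"].mean(2).astype(np.float32),p[:,:1].copy(),p[:,1:].copy(),cv2.INTER_LINEAR).ravel().astype(int)
        print(x,*[f"{a}:{b}" for a,b in zip(v,g)])
    # hasp tab at 2.4
    t=2.4;G=(52-108*np.cos(t)+24*np.sin(t),-30,82+108*np.sin(t)+24*np.cos(t))
    q=proj(c,place(bay,[G]))[0];print("tab px",q.round(1),"rgb",c["color"][int(round(q[1])),int(round(q[0]))])
E
```

```text
time: 16.0
tool_pos: [0.5423, 0.231, 0.2547]
ee_rot: [0.0, 0.095, 0.995, 0.0]
ft_force: [0.3, 0.5, -0.0]
grip_width: 0.0341
grasp_force: 0.0
time: 16.75
tool_pos: [0.4676, 0.4938, 0.2523]
ee_rot: [-0.001, 0.093, 0.996, 0.0]
ft_force: [-0.5, -0.5, 0.0]
grip_width: 0.0336
grasp_force: 0.0
scene orange bbox 306 315 150 165 103 predicted 305 316 149 168 157
-20 -80:7 -77:12 -74:36 -71:89 -68:158 -65:174 -62:122 -59:64 -56:17 -53:1 -50:17 -47:44 -44:55 -41:22 -38:3 -35:0 -32:0 -29:0 -26:0 -23:0 -20:8 -17:36 -14:88 -11:112 -8:111 -5:103 -2:72 1:46 4:37 7:39 10:41 13:40 16:40 19:41 22:48 25:55 28:56 31:47 34:24 37:6 40:0 43:1 46:19 49:43 52:50 55:34 58:4 61:0 64:0 67:0 70:0
0 -80:8 -77:12 -74:27 -71:93 -68:152 -65:179 -62:177 -59:136 -56:50 -53:9 -50:15 -47:46 -44:50 -41:22 -38:3 -35:0 -32:2 -29:2 -26:1 -23:0 -20:1 -17:32 -14:83 -11:111 -8:110 -5:103 -2:77 1:51 4:39 7:39 10:42 13:46 16:52 19:53 22:51 25:35 28:11 31:3 34:4 37:4 40:2 43:13 46:68 49:145 52:174 55:59 58:12 61:0 64:1 67:1 70:1
20 -80:6 -77:10 -74:28 -71:80 -68:136 -65:161 -62:176 -59:118 -56:43 -53:6 -50:15 -47:43 -44:42 -41:17 
[... 618 characters left out ...]
:6 58:1 61:4 64:3 67:3 70:2
0 -80:47 -77:66 -74:67 -71:70 -68:44 -65:16 -62:9 -59:10 -56:10 -53:9 -50:17 -47:53 -44:52 -41:15 -38:9 -35:10 -32:8 -29:7 -26:11 -23:5 -20:2 -17:9 -14:82 -11:78 -8:78 -5:66 -2:31 1:22 4:28 7:43 10:42 13:40 16:54 19:41 22:17 25:15 28:15 31:14 34:14 37:16 40:14 43:10 46:27 49:106 52:104 55:24 58:9 61:2 64:1 67:2 70:0
20 -80:53 -77:120 -74:124 -71:123 -68:92 -65:21 -62:7 -59:6 -56:11 -53:6 -50:3 -47:72 -44:38 -41:14 -38:6 -35:5 -32:8 -29:6 -26:4 -23:6 -20:4 -17:30 -14:70 -11:79 -8:79 -5:66 -2:34 1:21 4:23 7:43 10:39 13:38 16:62 19:110 22:28 25:13 28:12 31:14 34:13 37:14 40:13 43:9 46:30 49:103 52:84 55:25 58:10 61:6 64:4 67:2 70:2
tab px [186.3 152.2] rgb [94 78 18]
```

Both views put the cell gaps at y ≈ -45.5 and +50.5. That centres the panel at y ≈ 2, lying flat at home. The hasp tab shows at its folded-back position and the robot is clear.

```bash
python3 -c "
from workcell import workorder
print(workorder.finish_job())"
```

```text
the job is handed in; nothing more can be done
None
```

The job is handed in at about 17 s of the 58 s limit: the hasp is folded right back, and the panel lies flat on the ledges against the stop, released, with the arm clear. The jog only shifts and turns the tool, so I tilted the panel by resting one end on the narrow lip and letting the deep end drop about 27 mm onto the ledges. I saw no bystander disturbed, but I did not check them one by one at the end.

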